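Find the concealed catch and open the battery tray

TASK

The grey instrument lies with its back panel up, and one of the four identical flush black pads in a row on it is the concealed catch of its battery tray; the other three are dead blanks. With the fingertips feel gently across the row for the pad that gives, press it in until the tray springs ajar, let the pad come back, and then push the tray by its upright ridge fully out to its stop. Only touch, press and push: leave the battery pack lying in its tray, and do not shift the other things about.

Things in the scene. Friction and masses are not known exactly. Their poses are not given: they have to be found in the camera images.
- case: Grey instrument case, back panel up, immovable, 190 mm (its x) by 250 mm (its y), panel top 50 mm above the bench. Origin: centre of the underside; z up, x from the pads to the battery tray, roughly away from the robot. The open battery bay spans x = +10 to +95 mm, 130 mm wide, open above and towards +x.
- pad_row (a point): Middle of the row of four identical square black pads, at their top, 1.5 mm below the panel (case x = -55, y = 0 mm); axes parallel to the case. Pads 44.5 mm wide in 46 mm wells, centred at y = -84, -28, +28, +84 mm, 10 mm ribs between. One, not told apart by eye and changing from run to run, is the catch; the others do not give at all.
- panel (a point): Middle of the flat part of the panel between pads and battery bay, at its surface, 50 mm above the bench; it runs 42 mm along the case's x and 250 mm along its y.
- catch (a joint): How far the catch pad is pressed in, m: 0 = at rest, 0.006 = fully in. Spring: 2.4 N at rest, 4.8 N fully in; it springs back when let go. It frees the tray at about 0.0035.
- tray (a joint): How far the battery tray has slid out of the case along the case's +x, m: 0 = shut and latched, about 0.022 = sprung ajar, 0.056 = fully out against its stop. Once free it slides with about 1 N and stays where it is left.
- ridge (a point): Middle of the top edge of the upright ridge on the tray's near (-x) wall, 66 mm above the bench; the ridge is 70 mm wide (case y), 6 mm thick (case x) and stands 16 mm above the panel. It moves with the tray. With the tray shut it is at x = +15 mm, y = 0 in the case frame; axes parallel to the case.
- tray_floor (a point): Centre of the tray's inner floor, 18 mm above the bench; moves with the tray, axes parallel to the case. The black tray is 83 mm (x) by 126 mm (y), its walls rise to 42 to 48 mm above the bench.
- pack: Loose battery pack lying flat in the tray, silver with a white face, 60 mm (x) by 100 mm (y) by 20 mm, 0.15 kg. Origin: centre of its underside.
- screw_pot: Loose small steel cup, 36 mm across, 32 mm tall, standing on the case's panel beside the tray bay, on the +y side. Origin: centre of its underside.
- cell: Loose white battery cell, 26 mm across, 49 mm tall, standing upright on the case's panel beside the tray bay, on the -y side. Origin: centre of its underside.
- screwdriver: Loose screwdriver lying on the mat to the robot's right; bystander. Origin near its middle.
- dish: Loose shallow steel dish, 110 mm across, 30 mm tall, on the robot's right; bystander. Origin: centre of its underside.
- circuit_board: Loose blue circuit board, 80 by 110 mm, 9 mm tall, on the robot's left; bystander. Origin: centre of its underside.
- mouse: Loose black computer mouse, 100 by 58 mm, 32 mm tall, on the robot's left; bystander. Origin: centre of its underside.
- tape_roll: Loose yellow roll of tape lying flat, 76 mm across, 20 mm tall, far right; bystander. Origin: centre of its underside.
Mind the look-alikes: they are no part of the job. What is shaped like the screw_pot but orange is not meant.

How it is judged:
By the outcome, as a careful person would: the job done as asked, in the order asked, and still so for the second after the job is handed in, with the robot touching nothing.
It also fails if it takes over 48 s, if anything falls off the work surface, if the arm or the gripper's body presses on something with over 40 N, if the wrist force passes 120 N, or if a joint passes its speed limit or range.

ROBOT

A 7-joint arm with a two-finger parallel gripper is mounted at the origin on the work surface. World frame = base frame: x ahead of the robot, y to its left, z up, the work surface at z = 0. Lengths are in m, angles in rad, forces in N, time in s.
With the tool pointing down it reaches from about 0.35 to 0.9 m from the base axis. Payload 8.1 kg.
Tool frame: the origin (TCP) lies at the very end of the fingers, on their centre line; the grasp point (between the pads) lies 19 mm behind it; z points along the fingers, y is the line along which they close (so a half turn about z gives the same grasp; the last joint's range is limited). The gripper opens to 92 mm and grips with 3 to 60 N. Pads are 19 mm wide; open, the fingers measure 130 mm over their backs; the gripper's body (75 mm by 190 mm) begins 47 mm behind the grasp point.
Start: joints at [-0.103, 0.434, 0.025, 1.573, -0.012, 1.134, -0.075], TCP at [0.625, -0, 0.227] pointing down, gripper open.
Joint ranges: [-2.62, 2.62], [-0.44, 2.09], [-1.27, 1.32], [0.08, 2.57], [-1.32, 4.46], [0.12, 2], [-2.74, 2.74]. Speed limits (rad/s): [2.22, 2.22, 3.01, 3.01, 3.14, 3.14, 3.14].

INTERFACE

Orientations are given as a rotation vector (axis times angle).
In Python, from cell import arm gives the robot as it stands.
- The arm moves only by the tool jog_arm, never from a script. Its argument "rows" is a list of rows, each a list of 3 entries, a list of its own where there are three numbers: the shift along the world's x, y, z in cm, then the turn, a rotation vector about the world's x, y, z in degrees, then the opening, from 0 (shut) to 1 (fully open). A call has 1 to 8 rows; each row is the pose to reach, as a shift and turn from the pose commanded when the call began; what a row does not reach only later rows make up. A row lasts 1/8 s, in which the tool goes at most 62.5 mm and 10.7 degrees, less where a joint would pass 70% of its speed; a pose out of reach is approached as far as the arm can. A call with a gripper value outside its range is refused whole. The fingers move at their own pace and stop on an object; "newtons" is the grip in N (left out, the last holds). Time passes only in rows, so rows that repeat a pose let the fingers close. It gives the time, the measured TCP pose, the force, the opening and the grip force at its end, in the units of the state.
- arm.observe(): the state, without advancing time (a new reading comes with each control period).
- arm.get_image(name): name is "scene" or "side" or "wrist"; returns a dict with "img" (480x640x3 uint8, red, green, blue), "depth" (480x640 float32, m along the optical axis (not along the pixel's ray), 0 where there is no reading), "fx", "fy", "cx", "cy" (pixels), "rvec" (rotation vector, rad) and "tvec" (3), from world to camera coordinates, as OpenCV has them; the wrist camera has in their place "mount" (4x4, takes a point from camera to tool coordinates, whose origin is the TCP and whose axes are the flange's). Camera axes: x right, y down, z forward; pixel columns grow to the right and rows downward; lengths in m; the calibration is good to about 2 mm. The wrist camera is an equidistant fisheye: a pixel r from the principal point sees the ray r / f radians off the axis. A picture is of the moment at which its call begins: read the wrist's pose just before it.
- arm.sign_off(): hands the job in; it is judged then, once.
The state is a dict: "clock": time; "joints": joint angles; "dq": joint speeds; "joint_efforts": joint torques, N m; "position": TCP position; "ee_rot": TCP orientation; "force": force on the tool from outside, world axes, zero at the start; "ft_torque": the same for the moment, N m; "width": opening from 0.0 (shut) to 1.0 (fully open); "gripper_force": force on a finger pad.
Only numpy, scipy, OpenCV 4.12 (cv2) and the standard library are available. Lean on these libraries where they do the work, as an engineer would, in place of code of your own. Each camera call takes 0.05 s, during which the arm holds its last target. There are 200 camera calls.

## Working session

There is one attempt and no reset: what is moved stays moved. The work goes in short steps, Python scripts to look and compute and a tool call to move; the robot and the scene stay as the last step left them, time stands still between calls to the robot, and variables do not carry over. Pictures are saved under pics/ and viewed, at most 10 in all, crops included, and the job is handed in when it is done.

Besides the shell and the picture viewer there is one more tool, called after ">>>" as a command line: name --argument value ..., lists and objects as JSON in quotes. jog_arm: Moves the arm, as the interface text tells. Its arguments: {"type":"object","properties":{"rows":{"type":"array","items":{"type":"array"}},"newtons":{"type":"number"}},"required":["rows"]}

```bash
mkdir -p pics; python3 - <<'E'
from cell import arm
import cv2,pickle
s=arm.observe();print(s)
d={}
for n in("scene","side"):
    d[n]=arm.get_image(n);cv2.imwrite(f"pics/{n}0.png",d[n]["img"][:,:,::-1])
    print(n,{k:v for k,v in d[n].items() if k not in("img","depth")})
pickle.dump(d,open("d0.pkl","wb"))
E
```

```text
{'clock': 0.0, 'joints': array([-0.10261979,  0.43525102,  0.02492921,  1.5741324 , -0.01158662,
        1.13397597, -0.07508019]), 'dq': array([ 7.01399615e-04,  1.21658113e-03, -8.10976616e-05,  5.92210383e-04,
        2.20907774e-03,  7.59010558e-04,  2.27209325e-04]), 'joint_efforts': array([ 3.89017032e-04, -6.67853522e+01,  9.84863900e-01, -3.14464223e+01,
       -6.05165795e-02,  4.27553023e-02,  1.12382318e-04]), 'position': array([ 6.24473407e-01, -2.53729617e-05,  2.25913393e-01]), 'ee_rot': array([-2.22068721e+00, -2.22072007e+00,  1.95109160e-03]), 'force': array([ 0.08388665,  0.69997289, -0.31893225]), 'ft_torque': array([ 0.00361175, -0.0627788 ,  0.00279803]), 'gripper_force': 0.0, 'width': 0.99801665383066}
scene {'fx': 452.9850152904824, 'fy': 452.9850152904824, 'cx': 322.5074358514655, 'cy': 237.30213415678648, 'rvec': array([ 0.83325342,  2.50616268, -1.15744954]), 'tvec': array([ 0.42093088, -0.13759219,  1.22745239])}
side {'fx': 536.4659724467648, 'fy': 536.4659724467648, 'cx': 323.49616133647254, 'cy': 232.02889187628153, 'rvec': array([ 2.41830464, -0.47323407,  0.161892  ]), 'tvec': array([-0.47869194,  0.18688445,  1.01920072])}
```

View pics/scene0.png

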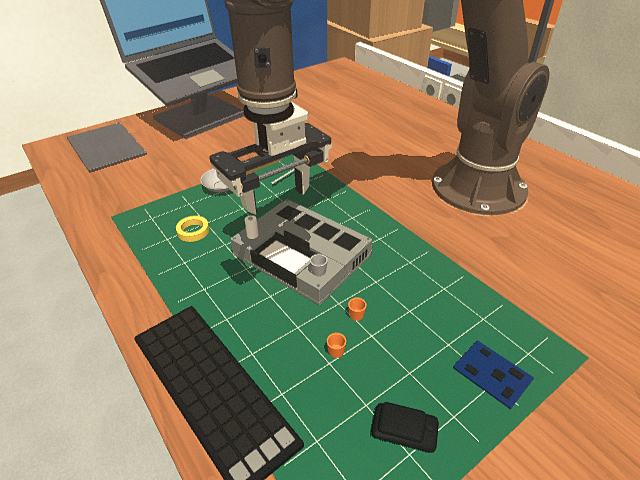

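View pics/side0.png

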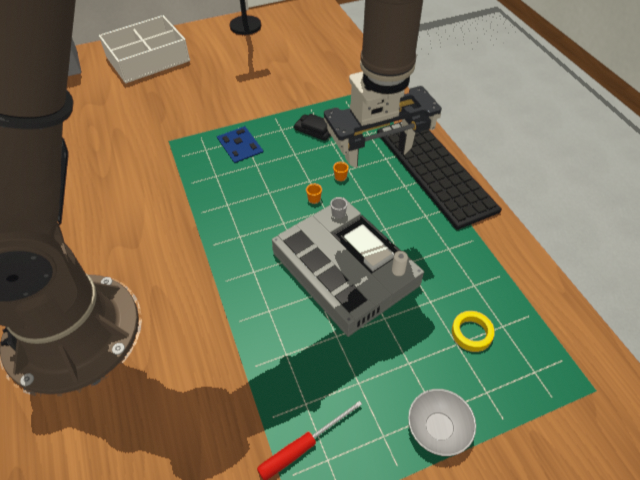

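The side view shows the pads in a row at about (299,242), (322,260) and (350,298), with the ridge near (365,265). The scene view shows three pads unobstructed at (288,213), (317,228) and (347,241). I'll measure the pads in both views.

```bash
cat > h.py <<'E'
import cv2,numpy as np
def ray(c,uv,z):
    R=cv2.Rodrigues(np.array(c["rvec"]))[0];o=-R.T@c["tvec"]
    d=R.T@np.array([(uv[0]-c["cx"])/c["fx"],(uv[1]-c["cy"])/c["fy"],1]);return o+d*(z-o[2])/d[2]
def pix3(c,uv):
    R=cv2.Rodrigues(np.array(c["rvec"]))[0];u,v=map(int,uv);d=c["depth"][v,u]
    return R.T@(d*np.array([(u-c["cx"])/c["fx"],(v-c["cy"])/c["fy"],1])-c["tvec"])
E
python3 - <<'E'
from h import *
import pickle
np.set_printoptions(precision=4,suppress=True)
d=pickle.load(open("d0.pkl","rb"))
for n,(x0,y0,x1,y1) in {"scene":(225,190,380,305),"side":(265,195,435,340)}.items():
    c=d[n];g=c["img"].max(2)
    for th in(45,60):
        m=np.zeros_like(g);m[y0:y1,x0:x1]=(g[y0:y1,x0:x1]<th)*255
        for k in cv2.findContours(m,cv2.RETR_EXTERNAL,cv2.CHAIN_APPROX_NONE)[0]:
            if cv2.contourArea(k)<120:continue
            M=cv2.moments(k);u=(M["m10"]/M["m00"],M["m01"]/M["m00"])
            q=np.array([ray(c,p[0],.0485)[:2] for p in k],np.float32)*1000
            r=cv2.minAreaRect(q)
            print(n,th,np.round(u),cv2.contourArea(k),"c",ray(c,u,.0485),"depth pt",pix3(c,u),"rect",np.round(r[0]),np.round(r[1]),round(r[2],1))
E
```

```text
scene 45 [280. 256.] 906.0 c [ 0.6022 -0.0429  0.0485] depth pt [ 0.5976 -0.0528  0.0413] rect [590. -37.] [119. 144.] 16.2
scene 60 [347. 241.] 218.0 c [0.461  0.0036 0.0485] depth pt [0.4609 0.0008 0.0492] rect [461.   3.] [41. 43.] 15.5
scene 60 [281. 256.] 1015.0 c [ 0.601  -0.0435  0.0485] depth pt [ 0.5976 -0.0528  0.0413] rect [590. -36.] [119. 144.] 15.7
scene 60 [326. 231.] 199.5 c [ 0.4759 -0.0505  0.0485] depth pt [ 0.4738 -0.0544  0.0475] rect [476. -51.] [40. 43.] 15.5
scene 60 [307. 222.] 183.0 c [ 0.4917 -0.1043  0.0485] depth pt [ 0.4914 -0.1075  0.048 ] rect [ 492. -105.] [43. 42.] 17.0
scene 60 [288. 213.] 174.0 c [ 0.5069 -0.1584  0.0485] depth pt [ 0.5057 -0.1611  0.048 ] rect [ 507. -159.] [43. 44.] 17.4
side 45 [354. 300.] 266.0 c [ 0.5097 -0.1683  0.0485] depth pt [ 0.5087 -0.1668  0.0474] rect [ 507. -167.] [43. 33.] 16.7
side 45 [361. 240.] 395.0 c [ 0.5818 -0.0429  0.0485] depth pt [ 0.5865 -0.0337  0.0386] rect [586. -54.] [ 83. 118.] 18.2
side 60 [354. 300.] 287.0 c [ 0.5099 -0.1682  0.0485] depth pt [ 0.5087 -0.1668  0.0474] rect [ 508. -167.] [45. 34.] 17.9
side 60 [361. 240.] 461.0 c [ 0.5827 -0.0422  0.0485] depth pt [ 0.5865 -0.0337  0.0386] rect [587. -55.] [ 82. 120.] 17.5
```

```bash
python3 - <<'E'
import cv2
a=cv2.imread("pics/scene0.png")[180:310,220:390];b=cv2.imread("pics/side0.png")[190:340,260:440]
a=cv2.resize(a,(400,300),interpolation=2);b=cv2.resize(b,(400,333),interpolation=2)[:300]
cv2.imwrite("pics/crop0.png",cv2.hconcat([a,b]))
E
```

```text
(no output)
```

View pics/crop0.png

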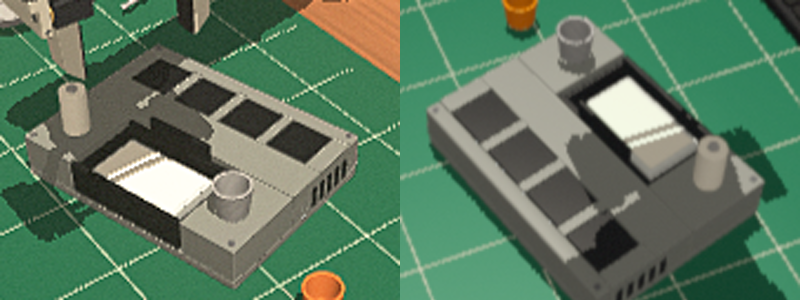

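The crop shows all four pads clear in both views. The case yaw is about +16°, with pad centres at about (461,3), (476,-51), (492,-105) and (507,-159) mm. I'll hover over the row and take a close look.

>>> jog_arm --rows '[[[-5,-2.6,-2],[0,0,5],0],[[-10,-5.2,-4],[0,0,10],0],[[-14,-7.8,-5.6],[0,0,16],0],[[-14,-7.8,-5.6],[0,0,16],0],[[-14,-7.8,-5.6],[0,0,16],0]]' --newtons 20

```text
clock: 0.72
position: [0.4857, -0.0778, 0.1711]
ee_rot: [1.892, 2.507, 0.001]
force: [0.8, -0.4, 0.3]
width: 0.507
gripper_force: 0.0
```

```bash
python3 - <<'E'
from h import *
from cell import arm
import pickle
np.set_printoptions(precision=4,suppress=True)
s=arm.observe();w=arm.get_image("wrist");pickle.dump((s,w),open("w1.pkl","wb"))
print(s["position"],s["width"],w["mount"],w["fx"],w["cx"],w["cy"])
cv2.imwrite("pics/w1.png",w["img"][:,:,::-1])
E
```

```text
[ 0.4857 -0.0778  0.1711] 0.5066341313799115 [[ 0.0003 -0.9585 -0.2852  0.0787]
 [ 1.      0.0002  0.0003  0.0003]
 [-0.0002 -0.2852  0.9585 -0.1579]
 [ 0.      0.      0.      1.    ]] 371.64829954431775 319.28035465469617 243.63069827303426
```

View pics/w1.png

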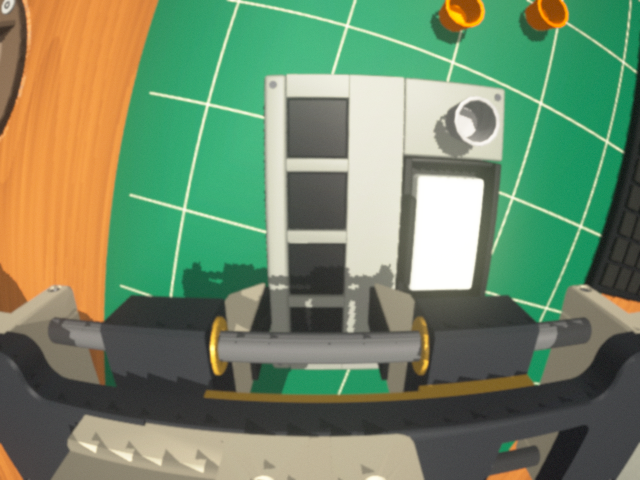

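The wrist view shows the pads upright in line, at about (318,128) and (318,200), with a third near (317,268) partly shaded. The tool yaw matches. I'll cast the corners onto the pad plane and check the side view too.

```bash
cat >> h.py <<'E'
def wray(s,w,uv,z):
    u=np.array([uv[0]-w["cx"],uv[1]-w["cy"]]);r=np.hypot(*u);t=r/w["fx"];d=np.append(u/r*np.sin(t),np.cos(t))
    R=cv2.Rodrigues(np.array(s["ee_rot"]))[0];M=w["mount"];o=R@M[:3,3]+s["position"];d=R@M[:3,:3]@d
    return o+d*(z-o[2])/d[2]
def blobs(img,box,lo,hi,amin,cast):
    x0,y0,x1,y1=box;g=img.max(2);m=np.zeros_like(g);m[y0:y1,x0:x1]=((g>=lo)&(g<hi))[y0:y1,x0:x1]*255
    for k in cv2.findContours(m,cv2.RETR_EXTERNAL,cv2.CHAIN_APPROX_NONE)[0]:
        if cv2.contourArea(k)<amin:continue
        q=np.array([cast(p[0])[:2] for p in k],np.float32)*1000;r=cv2.minAreaRect(q)
        print(k.reshape(-1,2).mean(0).round(),"rect",np.round(r[0],1),np.round(r[1],1),round(r[2],1))
E
python3 - <<'E'
from h import *
import pickle
s,w=pickle.load(open("w1.pkl","rb"));d=pickle.load(open("d0.pkl","rb"))
for th in(60,80):
    print("wrist",th);blobs(w["img"],(270,80,365,290),0,th,600,lambda p:wray(s,w,p,.0485))
for th in(75,90,105):
    print("side",th);blobs(d["side"]["img"],(265,220,370,320),0,th,150,lambda p:ray(d["side"],p,.0485))
c=d["scene"]
E
```

```text
wrist 60
[317. 279.] rect [ 492.8 -110.7] [42.8 20.2] 16.0
wrist 80
[316. 267.] rect [ 490.3 -101.8] [44.5 38.7] 15.9
[308. 203.] rect [475.9 -50.1] [43.3 42.8] 15.5
side 75
[351. 298.] rect [ 506.2 -162.1] [47.6 45.2] 16.6
[296. 242.] rect [460.9   1.9] [43.9 39.9] 16.1
[354. 240.] rect [558.6 -45.7] [132.6  72. ] 64.9
side 90
[355. 306.] rect [ 508.4 -173.7] [57.  83.4] 0.3
[333. 278.] rect [ 493.2 -108.7] [48.3 47.5] 15.6
[314. 260.] rect [475.7 -52.8] [44.5 42.7] 15.4
[306. 286.] rect [434.1 -93.5] [ 23.9 224.9] 16.4
[298. 242.] rect [461.    1.3] [44.3 42.9] 16.5
[354. 240.] rect [556.7 -44.8] [132.8  76.1] 64.9
side 105
[314. 260.] rect [476.4 -52.8] [46.4 44.8] 15.3
[298. 242.] rect [461.1   1.5] [45.9 45.3] 14.6
[333. 270.] rect [481.9 -72.3] [237. 200.] 67.7
```

Views agree to about 1 mm: A (461,2), B (476,-52), C (492,-105.5), D (507,-159.5). I'll start with pad B.

>>> jog_arm --rows '[[[-0.9,2.6,0],[0,0,0],0],[[-0.9,2.6,-5],[0,0,0],0],[[-0.9,2.6,-10],[0,0,0],0],[[-0.9,2.6,-11.5],[0,0,0],0],[[-0.9,2.6,-11.5],[0,0,0],0],[[-0.9,2.6,-11.5],[0,0,0],0],[[-0.9,2.6,-11.5],[0,0,0],0]]'

```text
clock: 1.65
position: [0.4772, -0.0521, 0.0572]
ee_rot: [1.89, 2.507, 0.003]
force: [0.0, 0.7, -0.6]
width: 0.004
gripper_force: 0.0
```

```bash
python3 - <<'E'
from cell import arm
s=arm.observe();print(s["position"],s["force"],s["width"])
E
```

```text
[ 0.47722697 -0.05206893  0.05715964] [ 0.00177841  0.66774521 -0.55412637] 0.0041569795567448055
```

>>> jog_arm --rows '[[[-0.1,0,-0.3],[0,0,0],0],[[-0.1,0,-0.6],[0,0,0],0],[[-0.1,0,-0.7],[0,0,0],0],[[-0.1,0,-0.7],[0,0,0],0]]'

```text
clock: 2.15
position: [0.4749, -0.052, 0.0488]
ee_rot: [-1.891, -2.509, 0.0]
force: [-1.8, -0.7, 4.4]
width: 0.01
gripper_force: 2.2
```

>>> jog_arm --rows '[[[0,0,-0.05],[0,0,0],0],[[0,0,-0.1],[0,0,0],0],[[0,0,-0.1],[0,0,0],0]]'

```text
clock: 2.52
position: [0.4749, -0.0521, 0.0487]
ee_rot: [1.891, 2.509, -0.0]
force: [-6.1, 0.4, 20.4]
width: 0.005
gripper_force: 10.0
```

>>> jog_arm --rows '[[[0,0,-0.05],[0,0,0],0],[[0,0,-0.05],[0,0,0],0]]'

```text
clock: 2.78
position: [0.4749, -0.052, 0.0486]
ee_rot: [1.891, 2.509, 0.0]
force: [-7.1, 0.1, 27.5]
width: 0.006
gripper_force: 13.9
```

B is dead (rigid at z = 0.0488, and I pressed harder than needed). I'll lift, move to C, and use smaller separate steps.

>>> jog_arm --rows '[[[0,0,0.6],[0,0,0],0],[[0,0,1.2],[0,0,0],0],[[1.6,-5.4,1.2],[0,0,0],0],[[1.6,-5.4,1.2],[0,0,0],0],[[1.6,-5.4,0.6],[0,0,0],0],[[1.6,-5.4,0.2],[0,0,0],0],[[1.6,-5.4,0.15],[0,0,0],0],[[1.6,-5.4,0.15],[0,0,0],0]]'

```text
clock: 3.78
position: [0.4905, -0.105, 0.0488]
ee_rot: [-1.888, -2.51, 0.0]
force: [-3.6, -0.3, 7.2]
width: 0.005
gripper_force: 4.0
```

C resists 7.2 N without giving, so it is dead. Next is D.

>>> jog_arm --rows '[[[0,0,0.6],[0,0,0],0],[[0,0,1.05],[0,0,0],0],[[1.5,-5.4,1.05],[0,0,0],0],[[1.5,-5.4,1.05],[0,0,0],0],[[1.5,-5.4,0.5],[0,0,0],0],[[1.5,-5.4,0.1],[0,0,0],0],[[1.5,-5.4,0.03],[0,0,0],0],[[1.5,-5.4,0.03],[0,0,0],0]]'

```text
clock: 4.78
position: [0.5056, -0.1588, 0.0489]
ee_rot: [-1.888, -2.509, -0.0]
force: [-1.5, 2.5, 3.1]
width: 0.002
gripper_force: 1.3
```

>>> jog_arm --rows '[[[0,0,-0.04],[0,0,0],0],[[0,0,-0.04],[0,0,0],0]]'

```text
clock: 5.03
position: [0.5056, -0.1588, 0.0488]
ee_rot: [-1.888, -2.509, -0.0]
force: [-3.1, 3.2, 9.1]
width: 0.003
gripper_force: 4.0
```

D is dead as well, so A should be the catch. I'll verify by feel.

>>> jog_arm --rows '[[[0,0,1.2],[0,0,0],0],[[-1.5,5.4,1.6],[0,0,0],0],[[-3,10.8,1.6],[0,0,0],0],[[-4.5,16.1,1.6],[0,0,0],0],[[-4.5,16.1,1.6],[0,0,0],0],[[-4.5,16.1,0.8],[0,0,0],0],[[-4.5,16.1,0.1],[0,0,0],0],[[-4.5,16.1,0.05],[0,0,0],0]]'

```text
clock: 6.02
position: [0.4611, -0.0002, 0.0485]
ee_rot: [-1.893, -2.507, 0.001]
force: [1.0, 0.1, 0.0]
width: 0.003
gripper_force: 0.0
```

>>> jog_arm --rows '[[[0,0,-0.05],[0,0,0],0],[[0,0,-0.05],[0,0,0],0]]'

```text
clock: 6.28
position: [0.461, 0.0006, 0.0486]
ee_rot: [-1.892, -2.508, 0.0]
force: [0.4, -0.1, 0.5]
width: 0.007
gripper_force: 0.0
```

>>> jog_arm --rows '[[[0,0.1,-0.05],[0,0,0],0],[[0,0.1,-0.1],[0,0,0],0],[[0,0.1,-0.1],[0,0,0],0]]'

```text
clock: 6.65
position: [0.4611, 0.0016, 0.0477]
ee_rot: [1.891, 2.508, -0.0]
force: [-0.7, -3.4, 4.6]
width: 0.01
gripper_force: 2.2
```

>>> jog_arm --rows '[[[0,0,-0.05],[0,0,0],0],[[0,0,-0.1],[0,0,0],0],[[0,0,-0.1],[0,0,0],0]]'

```text
clock: 7.02
position: [0.4611, 0.002, 0.0466]
ee_rot: [1.891, 2.509, 0.0]
force: [-0.7, -1.9, 3.3]
width: 0.004
gripper_force: 2.1
```

It gives (3.3 N, 2 mm in). I'll press on to about 4.5 mm.

>>> jog_arm --rows '[[[0,0,-0.1],[0,0,0],0],[[0,0,-0.2],[0,0,0],0],[[0,0,-0.25],[0,0,0],0],[[0,0,-0.25],[0,0,0],0],[[0,0,-0.25],[0,0,0],0]]'

```text
clock: 7.65
position: [0.4611, 0.0021, 0.0442]
ee_rot: [1.891, 2.509, 0.0]
force: [0.8, -2.7, 3.1]
width: 0.007
gripper_force: 2.0
```

```bash
python3 - <<'E'
from h import *
from cell import arm
s=arm.observe();w=arm.get_image("side");print(s["position"],s["force"])
b=w["img"][190:340,260:440,::-1];cv2.imwrite("pics/s1.png",cv2.resize(b,(540,450),interpolation=2))
E
```

```text
[0.46108455 0.00205106 0.04416894] [ 0.80307551 -2.74829232  3.08210377]
```

View pics/s1.png

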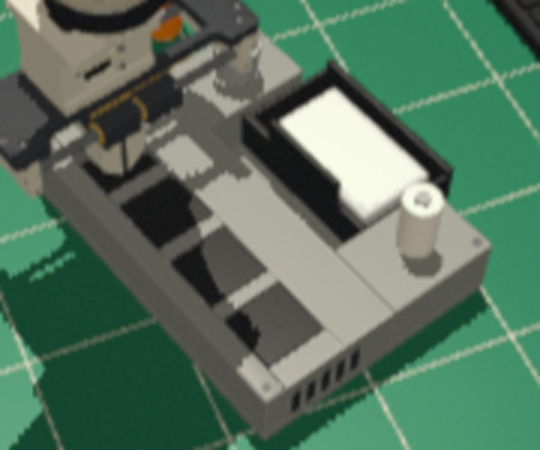

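The tray has sprung ajar: its far wall protrudes past the case edge at about (400,130). I'll release the pad and go behind the ridge.

>>> jog_arm --rows '[[[0,0,0.5],[0,0,0],0],[[0,0,4.5],[0,0,0],0],[[4.1,-3.2,4.5],[0,0,0],0],[[8.2,-6.4,4.5],[0,0,0],0],[[8.2,-6.4,4.5],[0,0,0],0]]'

```text
clock: 8.32
position: [0.5454, -0.0646, 0.0893]
ee_rot: [1.894, 2.504, 0.001]
force: [-0.5, -0.3, 0.1]
width: 0.008
gripper_force: 0.0
```

```bash
python3 - <<'E'
from h import *
from cell import arm
s=arm.observe();print(s["position"],s["force"])
a=arm.get_image("scene")["img"][180:310,220:390,::-1];b=arm.get_image("side")["img"][190:340,260:440,::-1]
cv2.imwrite("pics/c2.png",cv2.hconcat([cv2.resize(a,(400,306),interpolation=2)[:300],cv2.resize(b,(400,333),interpolation=2)[:300]]))
E
```

```text
[ 0.54543806 -0.06456421  0.08926452] [-0.53267252 -0.26329936  0.09733723]
```

View pics/c2.png

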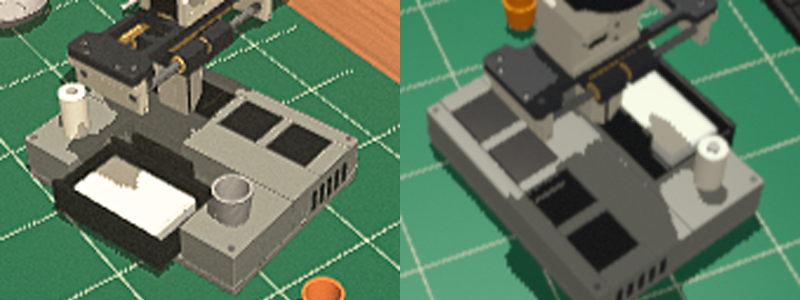

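The tray is ajar, the pad is back up, and the fingers are poised behind the ridge (left crop, about (175,90); ridge at (165,150)). I'll descend and start the push.

>>> jog_arm --rows '[[[-0.1,0.2,-2],[0,0,0],0],[[-0.1,0.2,-3.3],[0,0,0],0],[[-0.1,0.2,-3.3],[0,0,0],0],[[0.4,0.35,-3.3],[0,0,0],0],[[0.9,0.5,-3.3],[0,0,0],0],[[0.9,0.5,-3.3],[0,0,0],0]]'

```text
clock: 9.18
position: [0.5529, -0.0568, 0.0566]
ee_rot: [1.89, 2.509, 0.001]
force: [-0.1, -0.2, -0.6]
width: 0.004
gripper_force: 0.0
```

>>> jog_arm --rows '[[[0.4,0.1,0],[0,0,0],0],[[0.8,0.2,0],[0,0,0],0],[[1.2,0.3,0],[0,0,0],0],[[1.5,0.4,0],[0,0,0],0],[[1.9,0.5,0],[0,0,0],0],[[2.3,0.6,0],[0,0,0],0],[[2.6,0.75,0],[0,0,0],0],[[2.6,0.75,0],[0,0,0],0]]'

```text
clock: 10.18
position: [0.5784, -0.0494, 0.0561]
ee_rot: [1.89, 2.509, 0.0]
force: [-0.7, -0.2, 0.1]
width: 0.005
gripper_force: 0.0
```

>>> jog_arm --rows '[[[0.2,0.05,0],[0,0,0],0],[[0.35,0.1,0],[0,0,0],0],[[0.35,0.1,0],[0,0,0],0]]'

```text
clock: 10.55
position: [0.5816, -0.0485, 0.0561]
ee_rot: [1.891, 2.509, 0.0]
force: [-0.0, 0.3, 0.5]
width: 0.006
gripper_force: 0.1
```

>>> jog_arm --rows '[[[0.1,0.03,0],[0,0,0],0],[[0.2,0.06,0],[0,0,0],0],[[0.3,0.09,0],[0,0,0],0],[[0.3,0.09,0],[0,0,0],0]]'

```text
clock: 11.05
position: [0.5847, -0.0476, 0.0562]
ee_rot: [1.891, 2.509, 0.0]
force: [0.0, 0.2, -0.7]
width: 0.003
gripper_force: 0.2
```

>>> jog_arm --rows '[[[0.1,0.03,0],[0,0,0],0],[[0.2,0.06,0],[0,0,0],0],[[0.3,0.09,0],[0,0,0],0],[[0.3,0.09,0],[0,0,0],0]]'

```text
clock: 11.55
position: [0.5877, -0.0467, 0.0561]
ee_rot: [1.89, 2.509, 0.0]
force: [0.1, -0.5, 0.0]
width: 0.005
gripper_force: 0.2
```

```bash
python3 - <<'E'
from h import *
from cell import arm
s=arm.observe();print(s["position"],s["force"])
a=arm.get_image("scene")["img"][180:310,220:390,::-1];b=arm.get_image("side")["img"][190:340,260:440,::-1]
cv2.imwrite("pics/c3.png",cv2.hconcat([cv2.resize(a,(400,306),interpolation=2)[:300],cv2.resize(b,(400,333),interpolation=2)[:300]]))
E
```

```text
[ 0.58766227 -0.04666289  0.05614363] [ 0.13575176 -0.51704278  0.01310854]
```

View pics/c3.png

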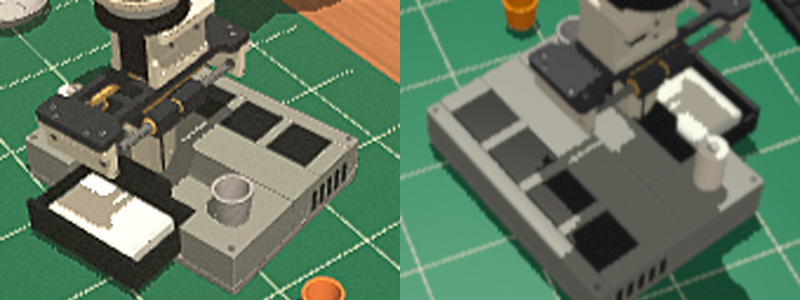

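The tray is being pushed further out (left crop, near wall now at about (165,170)), but it hasn't reached the stop yet. I'll continue.

>>> jog_arm --rows '[[[0.1,0.03,0],[0,0,0],0],[[0.2,0.06,0],[0,0,0],0],[[0.3,0.09,0],[0,0,0],0],[[0.3,0.09,0],[0,0,0],0]]'

```text
clock: 12.15
position: [0.5887, -0.0464, 0.0558]
ee_rot: [-1.89, -2.507, 0.004]
force: [-7.3, -1.2, 5.3]
width: 0.004
gripper_force: 4.3
```

It stalled against the stop (7 N). One more small nudge to confirm.

>>> jog_arm --rows '[[[0.1,0.03,0],[0,0,0],0],[[0.1,0.03,0],[0,0,0],0]]'

```text
clock: 12.4
position: [0.5888, -0.0464, 0.0558]
ee_rot: [-1.89, -2.505, 0.006]
force: [-11.2, -2.3, 7.8]
width: 0.003
gripper_force: 6.2
```

Firm stop. I'll back off, lift clear and check.

>>> jog_arm --rows '[[[-0.5,-0.15,0],[0,0,0],0],[[-1.5,-0.4,0],[0,0,0],0],[[-1.5,-0.4,5],[0,0,0],0],[[-5,-1.5,10],[0,0,0],0],[[-9,-2.5,15],[0,0,0],0],[[-13,-3.7,18],[0,0,0],0],[[-13,-3.7,18],[0,0,0],0],[[-13,-3.7,18],[0,0,0],0]]'

```text
clock: 13.4
position: [0.4617, -0.0823, 0.2362]
ee_rot: [1.89, 2.508, 0.001]
force: [0.1, -0.5, 0.3]
width: 0.008
gripper_force: 0.0
```

```bash
python3 - <<'E'
from h import *
from cell import arm
s=arm.observe();print(s["position"],s["force"])
A=arm.get_image("scene");B=arm.get_image("side");a=A["img"][180:310,220:390,::-1];b=B["img"][190:340,260:440,::-1]
cv2.imwrite("pics/c4.png",cv2.hconcat([cv2.resize(a,(400,306),interpolation=2)[:300],cv2.resize(b,(400,333),interpolation=2)[:300]]))
E
```

```text
[ 0.46173081 -0.08232454  0.23617782] [ 0.08007756 -0.52399145  0.30323238]
```

View pics/c4.png

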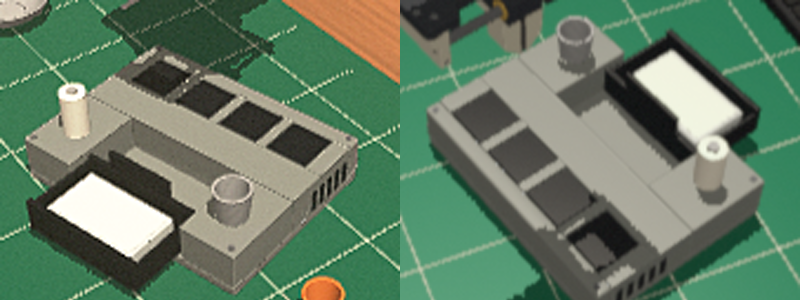

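The tray is fully out, the pack is lying in it, and the pot and cell are undisturbed. One quick number check of the ridge (crop pixel (142,158), scene view) before sign-off.

```bash
python3 - <<'E'
from h import *
import pickle
c=pickle.load(open("d0.pkl","rb"))["scene"]
print("expected ~(605,-44)",ray(c,(220+142*.425,180+158*.425),.066))
E
```

```text
expected ~(605,-44) [ 0.59709644 -0.04911019  0.066     ]
```

My pixel pick is coarse, so I'll measure the ridge by depth instead.

```bash
python3 - <<'E'
from h import *
from cell import arm
import pickle
d0=pickle.load(open("d0.pkl","rb"))
def meas(c,t):
    R=cv2.Rodrigues(np.array(c["rvec"]))[0];v,u=np.mgrid[:480,:640];d=c["depth"]
    P=(np.stack([(u-c["cx"])/c["fx"]*d,(v-c["cy"])/c["fy"]*d,d],-1)-c["tvec"])@R
    a=np.radians(16);q=P[...,:2]-[.484,-.0788];X=q@[np.cos(a),np.sin(a)]-.055;Y=q@[-np.sin(a),np.cos(a)]
    z=P[...,2];dark=c["img"].max(2)<75
    r=(d>0)&dark&(z>.056)&(z<.07)&(abs(Y)<.034)&(X>-.02)&(X<.11)
    f=(d>0)&dark&(z>.02)&(z<.06)&(abs(Y)<.06)&(X>.06)&(X<.19)
    print(t,"ridge x",r.sum(),np.percentile(X[r],[5,50,95]).round(4) if r.any() else 0,"tray far x",np.percentile(X[f],[50,95,99]).round(4) if f.any() else 0)
for n in("scene","side"):
    meas(d0[n],n+" before");meas(arm.get_image(n),n+" now")
E
```

```text
scene before ridge x 121 [0.0141 0.0181 0.0199] tray far x [0.0954 0.0971 0.0974]
scene now ridge x 127 [0.0697 0.0733 0.0752] tray far x [0.1334 0.1519 0.1526]
side before ridge x 119 [0.0106 0.0122 0.0153] tray far x [0.0889 0.0923 0.0944]
side now ridge x 103 [0.0655 0.0677 0.0702] tray far x [0.0707 0.1469 0.1487]
```

Both views show the ridge has travelled about 55–56 mm, so the tray is fully out. Signing off.

```bash
python3 -c "
from cell import arm
print(arm.sign_off())"
```

```text
the job is handed in; nothing more can be done
None
```

The job is handed in: the catch was the pad at the row's +y end, it was pressed and came back, and the tray was pushed about 55 mm out to its stop with the pack still in it. The first dead pad (the next one along) took about 27 N, harder than "gently", before I switched to smaller steps.

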